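# Move a tape roll between fold-away hooks by feeling for the notches

## Task

Open the folded right-hand hook of the tool board, move the roll of masking tape over to it from the left-hand hook, then fold the emptied left hook back along the board. Each hook is lifted by its orange peg to leave its notch and must end dropped fully down into its other notch, which you have to find by feel, without forcing; don't ram or drop the tape or push the other things about.

Things in the scene. Friction and masses are not known exactly. Their poses are not given: they have to be found in the camera images.
- rack: Upright tool board fixed to the table: blue perforated face 340 mm wide on plywood, top 179 mm above the table. Origin on the table, midway along the face; x points from the robot into the board (face at x = 0), y to the left along it, z up. Hook pivots at x -36, y +105 (left) and -105 (right) mm. Two notched collars lie one inside the other under each bar, 57 mm across.
- swing_left (a joint): Swing angle of the left hook about its pivot, rad; 0: folded, the bar along the board and pointing to its middle; it grows as the peg comes out towards the robot, 1.57: square to the board. Starts in its opening notch, near 1.57. Its folding notch is in a hand-set collar: somewhere from -0.2 to 0.2, not measured, found by feel. Stops at -0.4 and 2.1. 1 N at the peg swings the raised bar.
- swing_right (a joint): Swing angle of the right hook about its pivot, rad; 0: folded, the bar along the board and pointing to its middle; it grows as the peg comes out towards the robot, 1.57: square to the board. Starts in its folding notch, near 0. Its opening notch is in a hand-set collar: somewhere from 1.22 to 1.67, not measured, found by feel. Stops at -0.4 and 2.1. 1 N at the peg swings the raised bar.
- lift_left (a joint): How far the left hook is raised, m (0 to 0.016). 0: bar fully down in a notch, locked against swinging. The notches are 8 mm deep, so it swings freely above 0.009; at 0.008 it rides on the collar rim. Weight and a spring pull it down with 4 to 6 N, and it drops by itself 8 mm where the bar meets a notch (11 mm wide, bar 8).
- lift_right (a joint): How far the right hook is raised, m (0 to 0.016). 0: bar fully down in a notch, locked against swinging. The notches are 8 mm deep, so it swings freely above 0.009; at 0.008 it rides on the collar rim. Weight and a spring pull it down with 4 to 6 N, and it drops by itself 8 mm where the bar meets a notch (11 mm wide, bar 8).
- bracket_left: Steel bracket of the left hook, fixed to the board, with two notched collars 57 mm across one inside the other, rims flush; the bar rests and rides on them. Origin on the pivot axis, at the mid-height of a seated bar, 180 mm above the table. z up, x and y as the board's. The bar's lever is about 4: 5 N sideways at the peg loads a notch wall with 20 N; over 25 N at the peg is forcing it.
- bracket_right: Steel bracket of the right hook, fixed to the board, with two notched collars 57 mm across one inside the other, rims flush; the bar rests and rides on them. Origin on the pivot axis, at the mid-height of a seated bar, 180 mm above the table. z up, x and y as the board's. The bar's lever is about 4: 5 N sideways at the peg loads a notch wall with 20 N; over 25 N at the peg is forcing it.
- hook_left: The left hook: round steel bar 8 mm thick with an upturned orange peg at its end. Origin on the vertical pivot axis at the bar's mid-height (180 mm above the table while the bar sits in a notch). z up; the bar runs along this frame's -y axis, from the pivot to the peg 100 mm out. A cap 21 mm wide, its top 39 mm above the bar's axis, stands over the pivot.
- hook_right: The right hook: round steel bar 8 mm thick with an upturned orange peg at its end. Origin on the vertical pivot axis at the bar's mid-height (180 mm above the table while the bar sits in a notch). z up; the bar runs along this frame's +y axis, from the pivot to the peg 100 mm out. A cap 21 mm wide, its top 39 mm above the bar's axis, stands over the pivot.
- peg_left (a point): Top centre of the left hook's upturned peg: an upright orange plastic cap 13 mm across, reaching 25 mm from here down to the steel bar; its top lies 28 mm above the bar's top. It moves with the hook.
- peg_right (a point): Top centre of the right hook's upturned peg: an upright orange plastic cap 13 mm across, reaching 25 mm from here down to the steel bar; its top lies 28 mm above the bar's top. It moves with the hook.
- roll: Roll of cream masking tape, 101 mm outside, 77 mm hole, 25 mm wide, 80 to 170 g. Starts hanging on the left hook about halfway along the bar, its axis along the bar, the bar under the top of the hole. Origin: centre of one flat face; z is the axis of the roll.
- roll_mid (a point): Centre of the roll of tape, on its axis and midway between its flat faces; the top of the roll is 50.5 mm above it, the top of the hole 38.5 mm above it.
- yellow_jar: Gouache jar with yellow contents and white lid, 61 mm across, 74 mm tall, standing on the table. Bystander.
- blue_jar: Gouache jar with blue contents and white lid, 61 mm across, 74 mm tall, standing on the table. Bystander.
- blue_brush: Flat paint brush with blue handle, 186x26x15 mm, lying on the table. Bystander.
- glue: Red glue tube, 63x189x42 mm, lying on the table. Bystander.
- yellow_driver: Screwdriver with yellow handle, 25x173x22 mm, lying on the table. Bystander.
There are look-alikes about, which are no part of the job. What is meant by the roll is not purple or yellow, and is the larger of those in its own colour.

How it is judged (in metres and radians):
On the way, in this order (a step that is already met when the one before it is completed fails the run):
1. the right hook is open and dropped fully into its notch (value of joint swing_right between 1.1 and 1.85 rad and value of joint lift_right below 0.0025 m), for 0.2 s.
2. the roll hangs on the open right hook, let go (all of step 1 and y of roll_mid in the frame of hook_right between 0.025 and 0.088 m and x of roll_mid in the frame of hook_right between -0.025 and 0.025 m and contact force between roll and hook_right above 0.3 N and contact force between roll and the fingers below 0.1 N and contact force between roll and hook_left below 0.1 N), for 0.2 s.
3. the empty left hook is folded and dropped fully into its notch (value of joint swing_left between -0.33 and 0.33 rad and value of joint lift_left below 0.0025 m), for 0.2 s.
At the end, for the whole second after the job is handed in: Right hook standing out (swing 1.1 to 1.85 rad), left hook folded (swing within 0.33 rad of 0), both down in notches (raised under 2.5 mm); roll at rest on the right bar (centre 25 to 88 mm out from the pivot, within 25 mm sideways), let go, clear of the left hook (all of step 2 and all of step 3 and linear speed of roll below 0.03 m/s); the robot touches nothing.
It fails at once if a hook is forced: its bar presses on the notched collars of its bracket with more than 100 N, as 25 N sideways at the peg makes it (contact force between hook_left and bracket_left above 100 N or contact force between hook_right and bracket_right above 100 N).
It fails at once if the roll is rammed against a hook with more than 15 N (contact force between roll and hook_left above 15 N or contact force between roll and hook_right above 15 N).
It fails at once if the roll is dropped (its centre under 90 mm above the table) (height (world z) of roll_mid below 0.09 m).
It fails at once if another thing is pushed more than 30 mm (distance of any of yellow_jar, blue_jar, blue_brush, glue, yellow_driver from where it was at the start of the episode above 0.03 m).
It also fails if it takes over 72 s, if anything falls off the work surface, if the arm or the gripper's body presses on something with over 40 N, if the wrist force passes 120 N, or if a joint passes its speed limit or range.

## Robot

A 6-joint arm with a two-finger parallel gripper is mounted at the origin on the work surface; the furniture and walls round the work are solid. World frame = base frame: x ahead of the robot, y to its left, z up, the work surface at z = 0. Lengths are in mm, angles in rad, forces in N, time in s.
With the tool pointing down it reaches from about 375 to 925 mm from the base axis. Payload 5.7 kg.
Tool frame: the origin (TCP) lies on the centre line of the jaws, within the pads' length; the fingertips stand 25 mm ahead of it and the grasp point (between the pads) lies 6 mm ahead of it (ctrl.tip_reach is the distance from the TCP to the fingertips, in mm); z points along the fingers, y is the line along which they close (so a half turn about z gives the same grasp; the last joint's range is limited). The gripper opens to 88 mm and grips with 3 to 60 N. Pads are 20 mm wide; open, the fingers measure 115 mm over their backs; the gripper's body (75 mm by 178 mm) begins 61 mm behind the grasp point.
Start: joints at [1.124, 0.359, 1.51, -0, 1.272, -0.115], TCP at [195.44, 567.247, 247.623] pointing down, gripper open.
Joint ranges: [-2.97, 2.97], [-1.01, 2.36], [0.21, 2.38], [-0.96, 4.11], [0.2, 2.71], [-2.98, 2.98]. Speed limits (rad/s): [2.39, 2.39, 3.14, 3.14, 3.14, 3.14].

## Interface

Orientations are given as a 3x3 rotation matrix whose columns are the frame's x, y, z axes.
In Python, from rig import ctrl, optics, spotter gives the robot as it stands.
- The arm moves only by the tool carry_out, never from a script. Its argument "series" is a list that holds one entry, the list of rows, each a list of 7 numbers: the opening, from 0 (shut) to 1 (fully open), then the shift along the world's x, y, z in cm, then the turn, a rotation vector about the world's x, y, z in degrees. In form: [[[gripper, tx, ty, tz, ax, ay, az], ...]]. A call has 1 to 20 rows; each row is the pose to reach, as a shift and turn from the pose commanded when the call began; what a row does not reach only later rows make up. A row lasts 1/12 s, in which the tool goes at most 41.7 mm and 7.16 degrees, less where a joint would pass 70% of its speed; a pose out of reach is approached as far as the arm can. A call with a gripper value outside its range is refused whole. The fingers move at their own pace and stop on an object; "squeeze" is the grip in N (left out, the last holds). Time passes only in rows, so rows that repeat a pose let the fingers close. It gives the time, the measured TCP pose, the force, the opening and the grip force at its end, in the units of the state.
- ctrl.state(): the state, without advancing time (a new reading comes with each control period).
- optics.read_camera(name): name is "side" or "top" or "wrist"; returns (picture, depth): 420x560x3 uint8, red, green, blue; 420x560 float32, mm along the optical axis (not along the pixel's ray), 0 where there is no reading.
- optics.camera_info(name): a dict with "K" (3x3 intrinsics, pixels), "k1" (the pictures are not rectified: a ray, as slopes to the right and down, at radius r is drawn at 1 + k1 r^2 times it, then the intrinsics apply), "xyz" and "attitude" of the camera in the world. Camera axes: x right, y up, looking along -z (the intrinsics and any distortion apply to the point x, -y, -z); pixel columns grow to the right and rows downward; lengths in mm; the calibration is good to about 2 mm. A picture is of the moment at which its call begins: read the wrist's pose just before it. camera_info takes no time and is no camera call; for the wrist camera it gives the pose at the moment of the call.
- ctrl.hand_in(): hands the job in; it is judged then, once.
Trained networks look in the newest picture that a camera, given by its name, has taken for a name from the list of things; names that differ only in an ending like _2 or _b are one class to them, and where a whole thing is asked for, a point or a joint stands for the part that bears it (a point fixed in the world has none). Each returns a list of dicts, best first, with "score" (0 to 1); they miss things now and then, are a little off and sometimes report something else, mostly with a low value. They report only what shows in the picture. A call takes as long as a camera call. They do not tell look-alikes from the thing itself.
- spotter.spot_in(camera, query): "bbox" ([left, top, right, bottom] in pixels, round what is visible of it).
- spotter.place_of(camera, query): "xy" ([column, row] in pixels: a listed point, or the origin of a listed thing).
The state is a dict: "t": time; "joint_pos": joint angles; "joint_vel": joint speeds; "joint_efforts": joint torques, N m; "tcp_pos": TCP position; "tool_rot": TCP orientation; "ft_force": force on the tool from outside, world axes, zero at the start; "torque": the same for the moment, N m; "finger_gap": finger opening in mm; "gripper_force": force on a finger pad.
Only numpy, scipy, OpenCV 4.12 (cv2) and the standard library are available. Lean on these libraries where they do the work, as an engineer would, in place of code of your own. Each camera call takes 0.05 s, during which the arm holds its last target. There are 200 camera calls.

## Working session

There is one attempt and no reset: what is moved stays moved. The work goes in short steps, Python scripts to look and compute and a tool call to move; the robot and the scene stay as the last step left them, time stands still between calls to the robot, and variables do not carry over. Pictures are saved under pics/ and viewed, at most 10 in all, crops included, and the job is handed in when it is done.

Besides the shell and the picture viewer there is one more tool, called after ">>>" by a JSON object that holds its "name" and its "arguments", one argument or row to a line. carry_out: Moves the arm, as the interface text tells. Its arguments: {"type":"object","properties":{"series":{"type":"array"},"squeeze":{"type":"number"}},"required":["series"]}

```bash
mkdir -p pics
cat > h.py <<'E'
import numpy as np, cv2
from rig import ctrl, optics, spotter
def ray(cam,uv,info=None):
    i=info or optics.camera_info(cam);K=np.array(i["K"])
    d=np.array([(uv[0]-K[0,2])/K[0,0],(uv[1]-K[1,2])/K[1,1]])
    s=d.copy()
    for _ in range(20): s=d/(1+i["k1"]*(s@s))
    R=np.array(i["attitude"]);return np.array(i["xyz"],float),R@np.array([s[0],-s[1],-1.0])
def at_depth(cam,uv,z): o,r=ray(cam,uv);return o+r*z
def at_z(cam,uv,z): o,r=ray(cam,uv);return o+r*(z-o[2])/r[2]
def tri(c1,u1,c2,u2):
    o1,r1=ray(c1,u1);o2,r2=ray(c2,u2)
    A=np.stack([r1,-r2],1);t=np.linalg.lstsq(A,o2-o1,rcond=None)[0]
    p,q=o1+r1*t[0],o2+r2*t[1];return (p+q)/2,np.linalg.norm(p-q)
def proj(cam,P):
    i=optics.camera_info(cam);K=np.array(i["K"]);p=np.array(i["attitude"]).T@(np.array(P,float)-np.array(i["xyz"]))
    s=np.array([p[0],-p[1]])/-p[2];s=s*(1+i["k1"]*(s@s));return s[0]*K[0,0]+K[0,2],s[1]*K[1,1]+K[1,2]
def snap(cam,name=None):
    a,d=optics.read_camera(cam)
    if name: cv2.imwrite(f"pics/{name}.png",a[:,:,::-1])
    return a,d
E
cat > a.py <<'E'
from h import *
np.set_printoptions(precision=1,suppress=True)
ims=[]
for c in ("side","top"):
    a,d=snap(c);ims.append(a);np.save(f"pics/{c}_d.npy",d);np.save(f"pics/{c}.npy",a)
    print(c,optics.camera_info(c)["xyz"])
    for q in ("peg_left","peg_right","roll_mid","rack","hook_left","hook_right","bracket_left","bracket_right"):
        r=spotter.place_of(c,q)[:3]
        print(q,[(np.round(x["xy"]).tolist(),round(x["score"],2), at_depth(c,x["xy"],d[int(x["xy"][1])%420,int(x["xy"][0])%560]).round(0).tolist()) for x in r])
for n,a in zip(("side","top"),ims): cv2.imwrite(f"pics/{n}0.png",cv2.resize(a[:,:,::-1],(784,588)))
print(ctrl.state())
E
python3 a.py
```

```text
side [ -65.1 1055.8  627.6]
peg_left []
peg_right [([279.0, 171.0], 0.54, [489.0, 266.0, 180.0])]
roll_mid [([154.0, 302.0], 0.9, [533.0, 672.0, -3.0]), ([206.0, 321.0], 0.74, [400.0, 645.0, -0.0]), ([323.0, 253.0], 0.62, [315.0, 311.0, 19.0])]
rack [([262.0, 244.0], 0.91, [467.0, 368.0, 14.0])]
hook_left []
hook_right [([278.0, 167.0], 0.57, [501.0, 254.0, 182.0])]
bracket_left [([275.0, 202.0], 0.49, [230.0, 643.0, 343.0])]
bracket_right [([280.0, 168.0], 0.57, [495.0, 251.0, 180.0])]
top [ 283.   360.9 1412.2]
peg_left [([278.0, 237.0], 0.51, [312.0, 365.0, 208.0])]
peg_right [([291.0, 183.0], 0.7, [452.0, 332.0, 209.0]), ([282.0, 179.0], 0.28, [479.0, 356.0, 82.0])]
roll_mid [([181.0, 165.0], 0.81, [532.0, 659.0, -1.0]), ([180.0, 211.0], 0.77, [393.0, 657.0, -3.0]), ([224.0, 253.0], 0.75, [269.0, 525.0, -2.0])]
rack [([283.0, 182.0], 0.66, [481.0, 351.0, 17.0])]
hook_left [([255.0, 205.0], 0.67, [393.0, 424.0, 217.0])]
hook_right [([327.0, 166.0], 0.63, [494.0, 242.0, 214.0]), ([254.0, 206.0], 0.62, [389.0, 426.0, 219.0]), ([292.0, 185.0], 0.61, [445.0, 329.0, 213.0])]
bracket_left [([254.0, 205.0], 0.74, [394.0, 426.0, 217.0])]
bracket_right [([323.0, 166.0], 0.79, [495.0, 250.0, 203.0])]
{'t': 0.9, 'joint_pos': array([ 1.1,  0.4,  1.5, -0. ,  1.3, -0.1]), 'joint_vel': array([-0.,  0.,  0.,  0., -0., -0.]), 'joint_efforts': array([ -0. , -51.5, -27.1,   0.1,   0. ,  -0. ]), 'tcp_pos': array([195.4, 567.2, 247.6]), 'tool_rot': array([[-0.9,  0.3, -0. ],
       [ 0.3,  0.9, -0. ],
       [-0. , -0. , -1. ]]), 'ft_force': array([ 0.7, -0.5, -0.6]), 'torque': array([-0.1,  0.1,  0. ]), 'gripper_force': 0.0, 'finger_gap': 87.45410267076204}
```

View pics/side0.png

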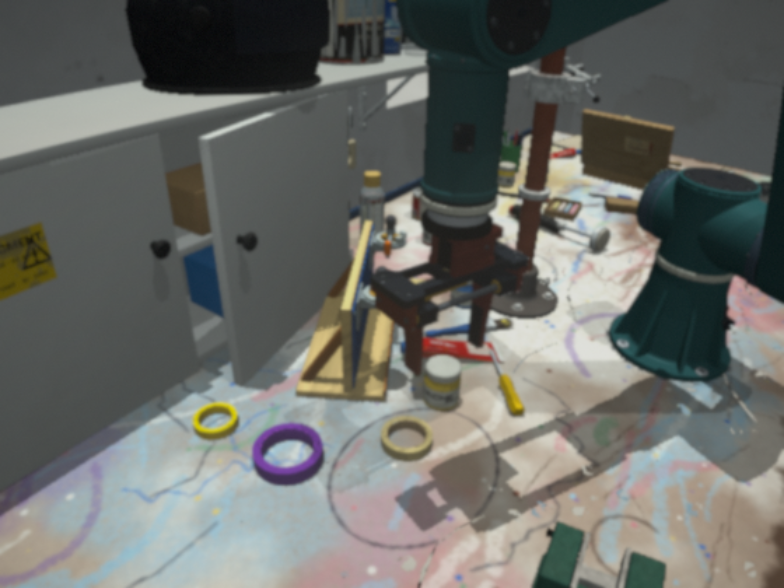

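View pics/top0.png

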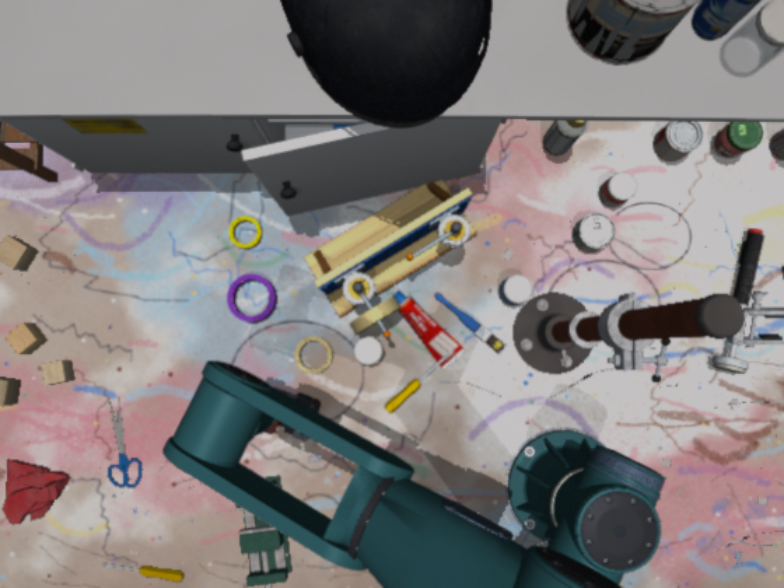

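The top view shows the board with both hooks. The left pivot cap is near (357,288) of the 784-wide view, its peg at (388,335), and the roll hangs across the bar at (373,318). The right pivot is at (455,229), with its peg at (410,257).

Roll candidates: flat cream roll (314,355), hanging cream roll (373,318), purple (252,298), yellow (245,232). The hanging cream one should be the one meant, since it is on the left hook and the larger cream one. I'll confirm it in a crop.

```bash
cat > b.py <<'E'
from h import *
np.set_printoptions(precision=1,suppress=True)
a=np.load("pics/top.npy");d=np.load("pics/top_d.npy")
cv2.imwrite("pics/crop.png",cv2.resize(a[140:270,205:355,::-1],(690,598),interpolation=cv2.INTER_CUBIC))
hsv=cv2.cvtColor(a,cv2.COLOR_RGB2HSV)
m=((hsv[...,0]>5)&(hsv[...,0]<18)&(hsv[...,1]>150)&(hsv[...,2]>110)).astype(np.uint8)
m[:140]=0;m[270:]=0;m[:,:205]=0;m[:,355:]=0
n,_,st,ce=cv2.connectedComponentsWithStats(m)
for i in range(1,n):
    if st[i,4]>3: print(st[i],ce[i],at_z("top",ce[i],212),d[int(ce[i][1]),int(ce[i][0])])
# depth-based points above z=200
vv,uu=np.mgrid[140:270,205:355]
P=np.array([at_depth("top",(u,v),d[v,u]) for u,v in zip(uu.ravel(),vv.ravel())]);P=P.reshape(130,150,3)
for lo,hi in ((203,240),(188,202)):
    mm=((P[...,2]>lo)&(P[...,2]<hi)).astype(np.uint8)
    n,l,st,ce=cv2.connectedComponentsWithStats(mm)
    for i in range(1,n):
        if st[i,4]>8: print(lo,st[i],P[l==i].mean(0),P[l==i].min(0),P[l==i].max(0))
E
python3 b.py
```

```text
[290 181   5   5  13] [292.  182.8] [451.  330.2 212. ] 1210.7277
[286 215   7   6  12] [288.6 217.8] [361.7 338.3 212. ] 1376.3284
[274 236   4   5  15] [275.7 238.3] [309.8 370.4 212. ] 1202.8674Traceback (most recent call last):
  File "b.py", line 13, in <module>
    P=np.array([at_depth("top",(u,v),d[v,u]) for u,v in zip(uu.ravel(),vv.ravel())]);P=P.reshape(130,150,3)
                ~~~~~~~~^^^^^^^^^^^^^^^^^^^^
  File "h.py", line 9, in at_depth
    def at_depth(cam,uv,z): o,r=ray(cam,uv);return o+r*z
                                ~~~^^^^^^^^
  File "h.py", line 4, in ray
    i=info or optics.camera_info(cam);K=np.array(i["K"])
              ~~~~~~~~~~~~~~~~~~^^^^^
ValueError: time passes only in moves, steps and waits
```

View pics/crop.png

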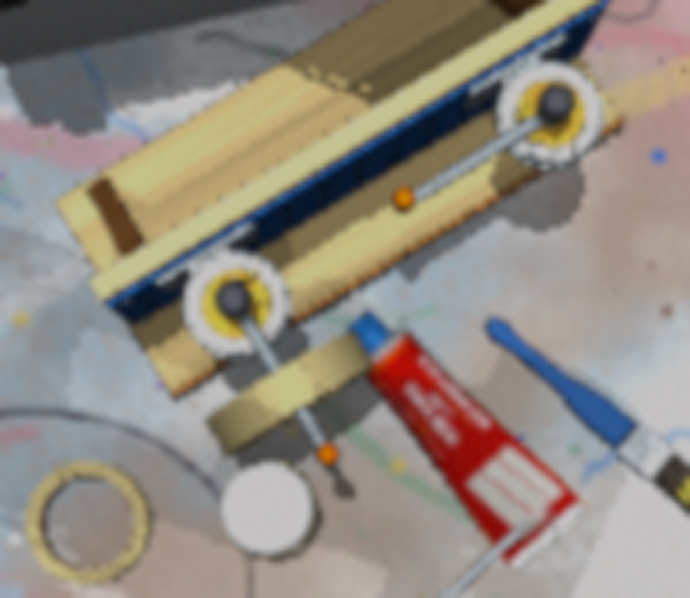

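The crop confirms it. The hanging cream roll at crop (290,390) spans about 100 mm, while the flat cream ring at (90,520) is smaller. Caps are at crop (233,300) and (555,103), pegs at (328,453) and (403,198).

Run:
```python
from h import *
np.set_printoptions(precision=2,suppress=True)
a=np.load("pics/top.npy")
g=a.max(2)
out=[]
for c in ((255.65,205.2),(325.65,162.4)):
    u,v=map(round,c);w=g[v-7:v+8,u-7:u+8]<75
    n,l,st,ce=cv2.connectedComponentsWithStats(w.astype(np.uint8));k=l[7,7]
    p=ce[k]+[u-7,v-7];out.append(at_z("top",c,219)[:2]);print(c,p,st[k],at_z("top",p,219))
L,R=out;y=(L-R)/np.linalg.norm(L-R);x=np.array([y[1],-y[0]])
print("pivots",L,R,np.linalg.norm(L-R),"yaw",np.arctan2(x[1],x[0]))
for n,c,pv in (("L",(275.7,238.3),L),("R",(292,182.8),R)):
    q=at_z("top",c,212)[:2];r=q-pv;print(n,q,np.linalg.norm(r),r@x,r@y)
s=ctrl.state();print(s["tool_rot"])
i=optics.camera_info("wrist");print(i["xyz"],i["attitude"],i["K"])
```

```text
(255.65, 205.2) [255.98 204.87] [  0   0  15  15 209] [393.36 420.7  219.  ]
(325.65, 162.4) [326.16 161.75] [  0   0  15  15 203] [504.24 244.19 219.  ]
pivots [392.52 421.51] [502.58 245.49] 207.599121144914 yaw 0.5587658962259253
L [309.85 370.45] 97.16994032212163 -97.16845818448662 0.5366900915366182
R [450.92 330.19] 99.21911777450639 1.101043694119795 99.2130083947413
[[-0.95  0.33 -0.  ]
 [ 0.33  0.95 -0.  ]
 [-0.   -0.   -1.  ]]
[128.66 589.96 384.11] [[ 0.33 -0.91 -0.25]
 [ 0.95  0.31  0.09]
 [ 0.   -0.26  0.96]] [[348.05   0.   281.91]
 [  0.   348.05 210.76]
 [  0.     0.     1.  ]]
```

>>> {"name": "carry_out", "arguments": {
  "series": [
    [[0.4,2,-2,4,0,0,-3],[0.4,5,-4.6,5,0,0,-7],[0.4,8,-7.4,5,0,0,-11],[0.4,11,-10.2,5,0,0,-16],[0.4,14,-13,5,0,0,-21],[0.4,17,-15.8,5,0,0,-26],[0.4,20,-18.6,5,0,0,-31],[0.4,22.5,-21,5,0,0,-35],[0.4,24.5,-22.8,4,0,0,-38],[0.4,25.5,-23.7,3.5,0,0,-39],[0.4,25.5,-23.7,3.5,0,0,-39],[0.4,25.5,-23.7,3.5,0,0,-39]]
  ],
  "squeeze": 5
}}

```text
t: 1.9
tcp_pos: [449.9, 330.2, 282.1]
tool_rot: [[-0.53, 0.848, -0.002], [0.848, 0.53, -0.0], [0.001, -0.002, -1.0]]
ft_force: [0.3, -0.3, 0.9]
finger_gap: 34.8
gripper_force: 0.0
```

```bash
cat > w.py <<'E'
from h import *
import sys
np.set_printoptions(precision=2,suppress=True)
s=ctrl.state();a,d=snap("wrist",sys.argv[1]);cv2.imwrite(f"pics/{sys.argv[1]}.png",cv2.resize(a[:,:,::-1],(784,588)))
hsv=cv2.cvtColor(a,cv2.COLOR_RGB2HSV)
m=((hsv[...,0]>4)&(hsv[...,0]<18)&(hsv[...,1]>150)&(hsv[...,2]>90)).astype(np.uint8)
n,_,st,ce=cv2.connectedComponentsWithStats(m)
print(s["t"],s["tcp_pos"],s["ft_force"],s["finger_gap"],s["tool_rot"][:,1])
for i in range(1,n):
    if st[i,4]>60: u,v=ce[i];print(st[i],ce[i],d[int(v),int(u)],at_depth("wrist",ce[i],d[int(v),int(u)]+4))
E
python3 w.py w1; python3 -c "
from h import *
r=spotter.place_of('wrist','peg_right');print(r)
for x in r[:2]: print(at_z('wrist',x['xy'],212))
print(proj('wrist',ctrl.state()['tcp_pos']-[0,0,25]))"
```

```text
1.9 [449.91 330.24 282.13] [ 0.32 -0.31  0.9 ] 34.81547975052647 [ 0.85  0.53 -0.  ]
[ 98  38  35  26 380] [117.7   51.89] 194.6426 [315.72 371.06 203.8 ]
[224 136  10  26  65] [227.52 149.71] 375.17706 [381.45 329.46  35.78]
[274 220  21  25 299] [283.9  234.59] 219.22757 [452.84 329.57 207.71]
[{'xy': [192.2, 65.5], 'score': 0.7}, {'xy': [283.9, 237.5], 'score': 0.56}]
[356.5500301  387.71949821 212.        ]
[452.98582461 329.50824391 212.        ]
(np.float64(280.20726650620855), np.float64(261.83844675755813))
```

View pics/w1.png

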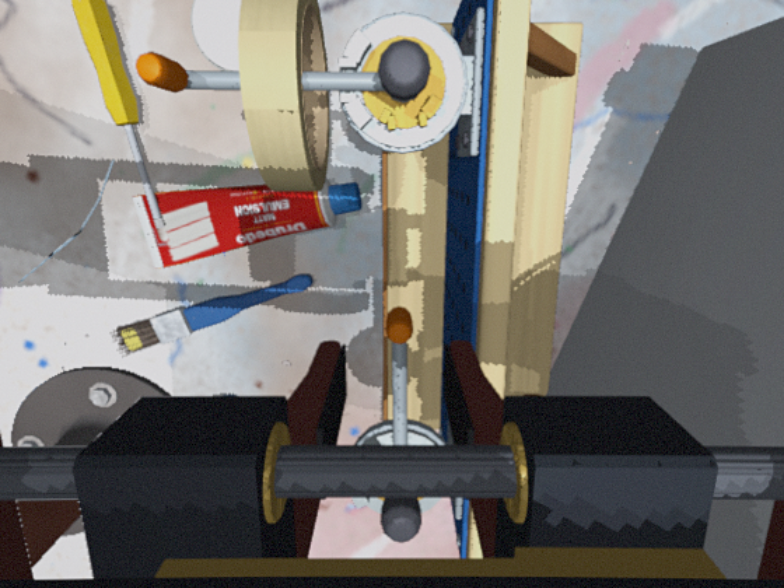

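The wrist view shows the right peg at (398,325) of the 784-wide view, between the fingers, and the roll on the left bar at (285,90). I'll shift about 2 mm, descend and grip gently.

>>> {"name": "carry_out", "arguments": {
  "series": [
    [[0.4,0.25,-0.05,-2.5,0,0,0],[0.4,0.25,-0.05,-5,0,0,0],[0.4,0.25,-0.05,-6.5,0,0,0],[0.4,0.25,-0.05,-6.5,0,0,0],[0.25,0.25,-0.05,-6.5,0,0,0],[0.15,0.25,-0.05,-6.5,0,0,0],[0.1,0.25,-0.05,-6.5,0,0,0],[0.1,0.25,-0.05,-6.5,0,0,0],[0.1,0.25,-0.05,-6.5,0,0,0]]
  ],
  "squeeze": 10
}}

```text
t: 2.75
tcp_pos: [453.3, 330.5, 218.7]
tool_rot: [[-0.53, 0.848, 0.001], [0.848, 0.53, 0.002], [0.001, 0.002, -1.0]]
ft_force: [-0.8, 0.8, 1.2]
finger_gap: 12.3
gripper_force: 10.0
```

>>> {"name": "carry_out", "arguments": {
  "series": [
    [[0.1,0,0,0.3,0,0,0],[0.1,0,0,0.6,0,0,0],[0.1,0,0,0.9,0,0,0],[0.1,0,0,1.2,0,0,0],[0.1,0,0,1.2,0,0,0],[0.1,0,0,1.2,0,0,0]]
  ],
  "squeeze": 12
}}

```text
t: 3.25
tcp_pos: [452.8, 329.7, 229.6]
tool_rot: [[-0.53, 0.848, -0.0], [0.848, 0.53, -0.0], [0.0, -0.0, -1.0]]
ft_force: [0.0, 2.2, -4.1]
finger_gap: 12.5
gripper_force: 12.0
```

>>> {"name": "carry_out", "arguments": {
  "series": [
    [[0.1,-0.57,-0.4,0,0,0,4],[0.1,-1.13,-0.82,0,0,0,8],[0.1,-1.65,-1.28,0,0,0,12],[0.1,-2.13,-1.78,0,0,0,16],[0.1,-2.58,-2.31,0,0,0,20],[0.1,-2.99,-2.88,0,0,0,24],[0.1,-3.36,-3.46,0,0,0,28],[0.1,-3.69,-4.08,0,0,0,32],[0.1,-3.97,-4.71,0,0,0,36],[0.1,-4.21,-5.37,0,0,0,40],[0.1,-4.4,-6.04,0,0,0,44],[0.1,-4.55,-6.72,0,0,0,48],[0.1,-4.65,-7.41,0,0,0,52],[0.1,-4.7,-8.1,0,0,0,56],[0.1,-4.7,-8.8,0,0,0,60],[0.1,-4.65,-9.49,0,0,0,64],[0.1,-4.65,-9.49,0,0,0,64],[0.1,-4.65,-9.49,0,0,0,64]]
  ],
  "squeeze": 12
}}

```text
t: 4.75
tcp_pos: [406.5, 234.5, 229.6]
tool_rot: [[-0.995, -0.102, -0.0], [-0.102, 0.995, -0.0], [0.0, -0.0, -1.0]]
ft_force: [-0.3, 0.7, -4.5]
finger_gap: 12.6
gripper_force: 12.0
```

>>> {"name": "carry_out", "arguments": {
  "series": [
    [[0.1,0,0,-0.15,0,0,0],[0.1,0,0,-0.3,0,0,0],[0.1,0,0,-0.35,0,0,0],[0.1,0,0,-0.35,0,0,0],[0.2,0,0,-0.35,0,0,0],[0.2,0,0,-0.35,0,0,0],[0.2,0,0,-0.6,0,0,0],[0.2,0,0,-0.8,0,0,0],[0.2,0,0,-0.8,0,0,0]]
  ],
  "squeeze": 10
}}

```text
t: 5.5
tcp_pos: [406.3, 234.8, 221.2]
tool_rot: [[-0.995, -0.104, -0.0], [-0.104, 0.995, -0.0], [0.0, -0.0, -1.0]]
ft_force: [-1.1, 0.7, 0.2]
finger_gap: 17.2
gripper_force: 0.0
```

```bash
cat > p.py <<'E'
from h import *
import sys
# peg top height/pos from wrist depth, + state
np.set_printoptions(precision=2,suppress=True)
s=ctrl.state();a,d=snap("wrist")
hsv=cv2.cvtColor(a,cv2.COLOR_RGB2HSV)
m=((hsv[...,0]>4)&(hsv[...,0]<18)&(hsv[...,1]>150)&(hsv[...,2]>60)).astype(np.uint8)
n,l,st,ce=cv2.connectedComponentsWithStats(m)
i0=optics.camera_info("wrist")
optics.camera_info=lambda c:i0
print(s["t"],s["tcp_pos"],s["ft_force"],s["finger_gap"])
for i in range(1,n):
    if st[i,4]>60:
        v,u=np.nonzero(l==i);P=np.array([at_depth("wrist",(a_,b_),d[b_,a_]) for a_,b_ in zip(u,v) if d[b_,a_]>0])
        if len(P): print(st[i],"n",len(P),"med",np.median(P,0),"z95",np.percentile(P[:,2],[50,80,95]), "top xy",P[P[:,2]>np.percentile(P[:,2],95)-3][:,:2].mean(0))
if len(sys.argv)>1: cv2.imwrite(f"pics/{sys.argv[1]}.png",cv2.resize(a[:,:,::-1],(784,588)))
E
python3 p.py
```

```text
5.5 [406.32 234.84 221.18] [-1.14  0.66  0.21] 17.18098946452779
[369 117  14  21  71] n 70 med [335.89 312.49  28.5 ] z95 [28.5  30.39 31.96] top xy [341.18 315.28]
[370 163  37  26 108] n 108 med [381.   330.12  36.88] z95 [36.88 39.86 40.98] top xy [378.43 332.97]
[265 254  32  42 945] n 934 med [404.9  233.93 215.25] z95 [215.25 218.14 218.89] top xy [407.53 233.95]
```

>>> {"name": "carry_out", "arguments": {
  "series": [
    [[0.2,0.02,-0.14,0,0,0,0.8],[0.2,0.04,-0.28,0,0,0,1.6],[0.2,0.06,-0.42,0,0,0,2.5],[0.2,0.08,-0.56,0,0,0,3.3],[0.2,0.11,-0.7,0,0,0,4.1],[0.2,0.13,-0.84,0,0,0,4.9],[0.2,0.15,-0.98,0,0,0,5.7],[0.2,0.15,-0.98,0,0,0,5.7]]
  ]
}}

```text
t: 6.22
tcp_pos: [408.0, 224.7, 221.7]
tool_rot: [[-0.979, -0.203, 0.0], [-0.203, 0.979, -0.0], [-0.0, -0.0, -1.0]]
ft_force: [-0.7, 0.3, -0.8]
finger_gap: 17.6
gripper_force: 0.0
```

```bash
python3 p.py | grep -v " 1[0-9][0-9]  *[0-9]* *[0-9]* *[0-9]* *1[0-9][0-9]\]" | tail -1
```

```text
[265 253  36  40 919] n 915 med [406.29 225.33 213.41] z95 [213.41 216.35 217.17] top xy [408.75 225.59]
```

>>> {"name": "carry_out", "arguments": {
  "series": [
    [[0.2,0.03,-0.13,0,0,0,0.8],[0.2,0.06,-0.26,0,0,0,1.5],[0.2,0.09,-0.39,0,0,0,2.3],[0.2,0.12,-0.52,0,0,0,3.1],[0.2,0.15,-0.65,0,0,0,3.8],[0.2,0.19,-0.78,0,0,0,4.6],[0.2,0.19,-0.78,0,0,0,4.6]]
  ]
}}

```text
t: 6.85
tcp_pos: [409.9, 217.1, 221.6]
tool_rot: [[-0.96, -0.281, -0.0], [-0.281, 0.96, -0.0], [0.0, -0.0, -1.0]]
ft_force: [-0.5, -0.8, -1.1]
finger_gap: 17.4
gripper_force: 0.1
```

```bash
python3 p.py | tail -1
```

```text
[271 249  30  38 834] n 833 med [408.01 217.74 207.98] z95 [207.98 210.61 211.33] top xy [410.32 218.26]
```

>>> {"name": "carry_out", "arguments": {
  "series": [
    [[0.2,-0.05,0.2,0,0,0,0],[0.2,-0.05,0.2,1.5,0,0,0],[0.2,-0.05,0.2,4,0,0,0],[0.3,-0.5,1.5,6.5,0,0,-5],[0.5,-1,3.5,7,0,0,-12],[0.5,-1.6,5.5,7,0,0,-19],[0.5,-2.2,7.5,7,0,0,-26],[0.5,-2.8,9.5,7,0,0,-33],[0.5,-3.4,11.5,7,0,0,-40],[0.5,-4,13.2,7,0,0,-47],[0.5,-4.6,14.8,7,0,0,-54],[0.5,-5.1,16.3,7,0,0,-61],[0.5,-5.5,17.3,7,0,0,-68],[0.5,-5.8,18,7,0,0,-74],[0.5,-5.8,18,7,0,0,-74],[0.5,-5.8,18,7,0,0,-74]]
  ]
}}

```text
t: 8.23
tcp_pos: [351.6, 397.4, 291.4]
tool_rot: [[-0.538, 0.843, -0.0], [0.843, 0.538, -0.0], [-0.0, -0.0, -1.0]]
ft_force: [-0.1, -0.4, 0.2]
finger_gap: 43.8
gripper_force: 0.0
```

```bash
cat > r.py <<'E'
from h import *
import sys
np.set_printoptions(precision=2,suppress=True)
s=ctrl.state();a,d=snap("wrist")
cv2.imwrite(f"pics/{sys.argv[1]}.png",cv2.resize(a[:,:,::-1],(784,588)))
i0=optics.camera_info("wrist");optics.camera_info=lambda c:i0
print(s["t"],s["tcp_pos"],s["ft_force"],s["finger_gap"],s["tool_rot"][:,1])
v,u=np.nonzero(d>0);k=np.array([at_depth("wrist",(x,y),d[y,x]) for x,y in zip(u[::1],v[::1])])
b=np.array([np.cos(.5588),np.sin(.5588)]);yb=np.array([-b[1],b[0]])
L=np.array([394.2,423.1]);q=k[:,:2]-L
out=-(q@b);lat=q@yb
m=(k[:,2]>188)&(k[:,2]<202)&(out>15)&(out<88)&(abs(lat)<22)
print("roll top n",m.sum(),"out pct",np.percentile(out[m],[2,50,98]),"z",np.percentile(k[m,2],[5,50,95]))
hi=(k[:,2]>193)&m
print("crest lat",np.median(lat[hi]),"out by lat", [ (c,np.percentile(out[m&(abs(lat-c)<4)],[3,97])) for c in (-15,0,15)])
h=cv2.cvtColor(a,cv2.COLOR_RGB2HSV)[v,u]
o=(h[:,0]>4)&(h[:,0]<18)&(h[:,1]>150)&(k[:,2]>195)&(k[:,2]<235)
for nm,mm in (("pegL",o&(out>80)&(out<115)&(abs(lat)<30)),):
    if mm.any(): print(nm,mm.sum(),"top",k[mm&(k[:,2]>np.percentile(k[mm,2],90)-3)].mean(0),"out/lat",out[mm].mean(),lat[mm].mean())
E
python3 r.py r1; python3 -c "
from h import *
a,d=snap('top')
for u,v in((295,217),):pass
r=spotter.place_of('top','peg_right');print([(x['xy'],round(x['score'],2),at_depth('top',x['xy'],d[int(x['xy'][1]),int(x['xy'][0])])) for x in r])"
```

```text
8.2333 [351.59 397.4  291.45] [-0.08 -0.43  0.19] 43.81967312511181 [ 0.84  0.54 -0.  ]
roll top n 1972 out pct [43.79 55.27 67.13] z [188.93 192.86 194.57]
crest lat -2.6068953191666826 out by lat [(-15, array([44.41, 66.72])), (0, array([44.  , 66.59])), (15, array([44.12, 66.88]))]
pegL 359 top [312.43 370.1  210.33] out/lat 96.48466175355671 -0.42253229725434316
[([339.0, 201.4], 0.42, array([426.03897198, 184.21340345,  -2.45606121]))]
```

View pics/r1.png

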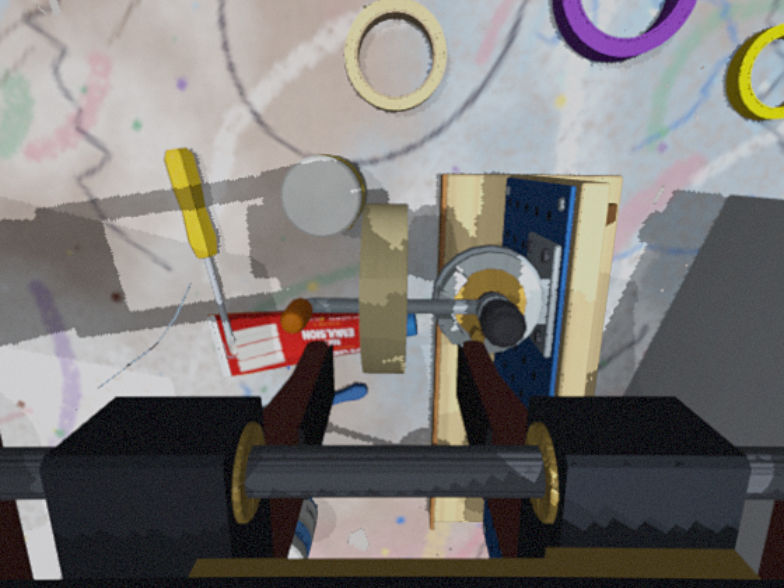

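The wrist view shows the roll's rim between the fingers at (385,290), the left peg at (297,315) and the cap at (500,320). I'll centre over the rim, descend to just above the bar, and grip.

>>> {"name": "carry_out", "arguments": {
  "series": [
    [[0.42,-0.43,-0.36,-2,0,0,0],[0.42,-0.43,-0.36,-4,0,0,0],[0.42,-0.43,-0.36,-6,0,0,0],[0.42,-0.43,-0.36,-7.5,0,0,0],[0.42,-0.43,-0.36,-7.9,0,0,0],[0.42,-0.43,-0.36,-7.9,0,0,0],[0.35,-0.43,-0.36,-7.9,0,0,0],[0.3,-0.43,-0.36,-7.9,0,0,0],[0.2,-0.43,-0.36,-7.9,0,0,0],[0.2,-0.43,-0.36,-7.9,0,0,0],[0.2,-0.43,-0.36,-7.9,0,0,0]]
  ],
  "squeeze": 20
}}

```text
t: 9.3
tcp_pos: [348.1, 394.0, 213.4]
tool_rot: [[-0.534, 0.845, 0.001], [0.845, 0.534, 0.001], [0.0, 0.002, -1.0]]
ft_force: [0.4, -0.7, 1.5]
finger_gap: 24.6
gripper_force: 20.0
```

>>> {"name": "carry_out", "arguments": {
  "series": [
    [[0.2,0,0,0.3,0,0,0],[0.2,0,0,0.8,0,0,0],[0.2,0,0,1.4,0,0,0],[0.2,0,0,2,0,0,0],[0.2,0,0,2.6,0,0,0],[0.2,0,0,3.2,0,0,0],[0.2,0,0,3.7,0,0,0],[0.2,0,0,3.8,0,0,0],[0.2,0,0,3.8,0,0,0]]
  ],
  "squeeze": 25
}}

```text
t: 10.05
tcp_pos: [347.8, 393.9, 251.2]
tool_rot: [[-0.534, 0.845, 0.001], [0.845, 0.534, 0.001], [0.0, 0.001, -1.0]]
ft_force: [-0.5, 0.4, -1.9]
finger_gap: 24.6
gripper_force: 25.0
```

Run:
```python
from h import *
a,d=snap("wrist");b,_=snap("side")
cv2.imwrite("pics/l1.png",cv2.resize(np.hstack([a,b])[:,:,::-1],(800,300)))
s=ctrl.state();print(s["tcp_pos"],s["ft_force"],s["torque"])
```

```text
[347.41520341 393.54131873 250.48521561] [-0.35251138 -0.90127564 -0.97837877] [-0.06589838  0.01434503 -0.01308024]
```

View pics/l1.png

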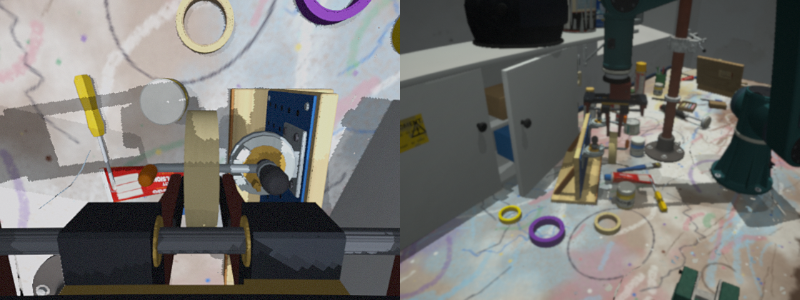

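The left half (wrist) shows the roll lifted between the fingers at (200,165), the peg at (147,173) and the hook below. The side view agrees. Next I'll slide it off over the peg.

>>> {"name": "carry_out", "arguments": {
  "series": [
    [[0.2,-0.3,-0.2,0,0,0,0],[0.2,-0.9,-0.56,0,0,0,0],[0.2,-1.6,-1,0,0,0,0],[0.2,-2.4,-1.5,0,0,0,0],[0.2,-3.2,-2,0,0,0,0],[0.2,-4,-2.5,0,0,0,0],[0.2,-4.8,-3,0,0,0,0],[0.2,-5.6,-3.5,0,0,0,0],[0.2,-6.2,-3.9,0,0,0,0],[0.2,-6.6,-4.15,0,0,0,0],[0.2,-6.7,-4.2,0,0,0,0],[0.2,-6.7,-4.2,0,0,0,0]]
  ]
}}

```text
t: 11.15
tcp_pos: [280.4, 351.6, 250.8]
tool_rot: [[-0.534, 0.845, 0.0], [0.845, 0.534, 0.0], [0.0, 0.0, -1.0]]
ft_force: [-0.5, -0.3, -1.9]
finger_gap: 24.3
gripper_force: 25.0
```

>>> {"name": "carry_out", "arguments": {
  "series": [
    [[0.2,0.2,-0.3,0.1,0,0,-0.5],[0.2,0.7,-1.1,0.2,0,0,-1],[0.2,1.4,-2.1,0.2,0,0,-2],[0.2,2.2,-3.3,0.2,0,0,-4],[0.2,3,-4.5,0.2,0,0,-5],[0.2,3.8,-5.8,0.2,0,0,-7],[0.2,4.7,-7.1,0.2,0,0,-8],[0.2,5.6,-8.4,0.2,0,0,-10],[0.2,6.5,-9.7,0.2,0,0,-11],[0.2,7.3,-11,0.2,0,0,-13],[0.2,8,-12.1,0.2,0,0,-14],[0.2,8.7,-13.1,0.2,0,0,-15],[0.2,9.2,-13.8,0.2,0,0,-16],[0.2,9.4,-14.2,0.2,0,0,-16.6],[0.2,9.5,-14.3,0.2,0,0,-16.6],[0.2,9.5,-14.3,0.2,0,0,-16.6]]
  ]
}}

```text
t: 12.48
tcp_pos: [375.7, 208.5, 252.6]
tool_rot: [[-0.27, 0.963, -0.0], [0.963, 0.27, 0.0], [0.0, -0.0, -1.0]]
ft_force: [0.1, 0.4, -1.8]
finger_gap: 24.4
gripper_force: 25.0
```

```bash
python3 p.py v1
python3 - <<'E'
from h import *
a,d=snap("top");b=cv2.resize(a[130:280,205:355,::-1],(600,600),interpolation=cv2.INTER_CUBIC);cv2.imwrite("pics/v1.png",np.hstack([cv2.resize(cv2.imread("pics/v1.png"),(480,360)),cv2.resize(b,(320,360))]))
E
```

```text
12.4833 [375.73 208.46 252.62] [ 0.08  0.36 -1.79] 24.404729127448743
[311  44  19  40 100] n 98 med [381.25 328.54  36.25] z95 [36.25 39.1  40.51] top xy [378.76 331.79]
[263  67  20  11  64] n 63 med [336.01 313.41  28.45] z95 [28.45 30.43 31.64] top xy [340.77 315.55]
[332 227  25  30 533] n 533 med [408.92 221.86 208.71] z95 [208.71 210.67 211.42] top xy [410.22 219.87]
```

View pics/v1.png

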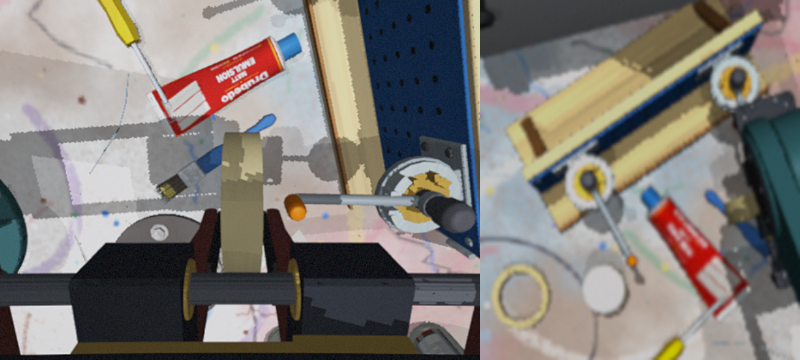

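The left half shows the open right hook seated, with its peg at (295,207) and the roll lined up outside it at (240,200). The top view shows the left hook empty. Now I'll thread the roll over the peg.

>>> {"name": "carry_out", "arguments": {
  "series": [
    [[0.2,0.3,0.08,0,0,0,0],[0.2,0.9,0.25,0,0,0,0],[0.2,1.7,0.48,0,0,0,0],[0.2,2.6,0.73,0,0,0,0],[0.2,3.5,0.98,0,0,0,0],[0.2,4.4,1.23,0,0,0,0],[0.2,5.3,1.49,0,0,0,0],[0.2,6.2,1.74,0,0,0,0],[0.2,7,1.96,0,0,0,0],[0.2,7.5,2.1,0,0,0,0],[0.2,7.7,2.16,0,0,0,0],[0.2,7.7,2.16,0,0,0,0]]
  ]
}}

```text
t: 13.58
tcp_pos: [453.0, 230.3, 252.5]
tool_rot: [[-0.27, 0.963, -0.0], [0.963, 0.27, -0.0], [0.0, -0.0, -1.0]]
ft_force: [-0.2, -0.7, -2.1]
finger_gap: 24.4
gripper_force: 25.0
```

>>> {"name": "carry_out", "arguments": {
  "series": [
    [[0.2,0,0,-0.4,0,0,0],[0.2,0,0,-0.9,0,0,0],[0.2,0,0,-1.5,0,0,0],[0.2,0,0,-2.1,0,0,0],[0.2,0,0,-2.7,0,0,0],[0.2,0,0,-3.2,0,0,0],[0.2,0,0,-3.5,0,0,0],[0.2,0,0,-3.7,0,0,0],[0.2,0,0,-3.75,0,0,0],[0.2,0,0,-3.8,0,0,0],[0.2,0,0,-3.8,0,0,0]]
  ]
}}

```text
t: 14.5
tcp_pos: [452.7, 230.3, 214.7]
tool_rot: [[-0.27, 0.963, 0.0], [0.963, 0.27, 0.0], [0.0, 0.0, -1.0]]
ft_force: [-0.7, -0.3, -0.8]
finger_gap: 24.6
gripper_force: 25.0
```

>>> {"name": "carry_out", "arguments": {
  "series": [
    [[0.2,0,0,-0.03,0,0,0],[0.2,0,0,-0.06,0,0,0],[0.2,0,0,-0.06,0,0,0]]
  ]
}}

```text
t: 14.75
tcp_pos: [452.6, 230.3, 214.2]
tool_rot: [[-0.27, 0.963, 0.0], [0.963, 0.27, 0.0], [0.0, 0.0, -1.0]]
ft_force: [1.4, 0.5, -1.6]
finger_gap: 24.7
gripper_force: 25.0
```

>>> {"name": "carry_out", "arguments": {
  "series": [
    [[0.2,0,0,-0.03,0,0,0],[0.2,0,0,-0.06,0,0,0],[0.2,0,0,-0.06,0,0,0]]
  ]
}}

```text
t: 15.0
tcp_pos: [452.6, 230.3, 213.7]
tool_rot: [[-0.27, 0.963, 0.0], [0.963, 0.27, 0.0], [0.0, 0.0, -1.0]]
ft_force: [-0.7, -0.2, 2.8]
finger_gap: 24.9
gripper_force: 25.0
```

The force turned positive, so the roll is resting on the bar. I'll release it and rise.

>>> {"name": "carry_out", "arguments": {
  "series": [
    [[0.32,0,0,0,0,0,0],[0.37,0,0,0,0,0,0],[0.42,0,0,0,0,0,0],[0.42,0,0,0,0,0,0],[0.42,0,0,0.5,0,0,0],[0.42,0,0,1.5,0,0,0],[0.42,0,0,3,0,0,0],[0.42,0,0,5,0,0,0],[0.42,0,0,7.5,0,0,0],[0.42,0,0,7.8,0,0,0],[0.42,0,0,7.8,0,0,0]]
  ],
  "squeeze": 10
}}

```text
t: 15.92
tcp_pos: [453.9, 230.7, 293.7]
tool_rot: [[-0.27, 0.963, 0.004], [0.963, 0.27, 0.002], [0.0, 0.005, -1.0]]
ft_force: [1.5, -0.4, -1.0]
finger_gap: 36.9
gripper_force: 0.0
```

```bash
python3 p.py v2
```

```text
15.9167 [453.85 230.73 293.71] [ 1.55 -0.42 -1.01] 36.90274949219904
[230  53  20  35  85] n 85 med [382.48 326.22  35.06] z95 [35.06 37.77 39.55] top xy [378.01 330.19]
[206 210  21  24 365] n 364 med [411.09 221.71 207.44] z95 [207.44 209.23 210.13] top xy [410.4  219.15]
```

View pics/v2.png

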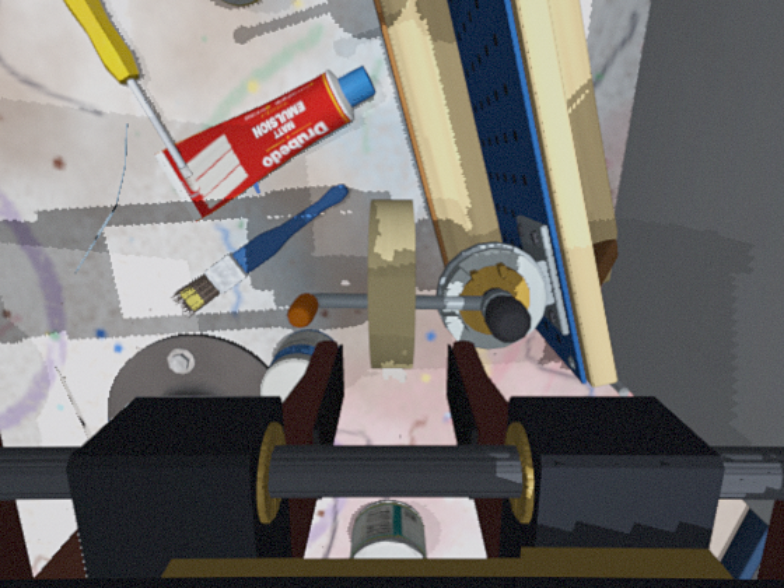

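The roll hangs released at mid-bar of the right hook at (390,285), with the peg at (302,310). Next is the left peg.

>>> {"name": "carry_out", "arguments": {
  "series": [
    [[0.4,-0.5,0.5,0.2,0,0,-5],[0.4,-1.6,1.6,0.2,0,0,-12],[0.4,-2.9,2.9,0.2,0,0,-19],[0.4,-4.3,4.3,0.2,0,0,-26],[0.4,-5.8,5.7,0.2,0,0,-33],[0.4,-7.3,7.2,0.2,0,0,-40],[0.4,-8.8,8.6,0.2,0,0,-47],[0.4,-10.2,10,0.2,0,0,-54],[0.4,-11.6,11.4,0.1,0,0,-60],[0.4,-12.8,12.6,0,0,0,-66],[0.4,-13.7,13.5,0,0,0,-71],[0.4,-14.2,13.95,0,0,0,-73.7],[0.4,-14.2,13.95,0,0,0,-73.7],[0.4,-14.2,13.95,0,0,0,-73.7]]
  ]
}}

```text
t: 17.13
tcp_pos: [309.9, 369.3, 290.3]
tool_rot: [[0.847, 0.532, -0.002], [0.532, -0.847, -0.002], [-0.002, 0.001, -1.0]]
ft_force: [0.3, -0.8, -0.4]
finger_gap: 35.1
gripper_force: 0.0
```

```bash
python3 p.py v3; python3 -c "
from h import *
r=spotter.place_of('wrist','peg_left')[:3];print([(x['xy'],x['score'],at_z('wrist',x['xy'],212)) for x in r])"
```

```text
17.1333 [309.88 369.31 290.29] [ 0.26 -0.78 -0.37] 35.07080820727655
[318  97  42   4  81] n 81 med [419.53 364.1   25.74] z95 [25.74 26.36 27.  ] top xy [419.44 363.83]
[452  98  34   3  62] n 62 med [494.35 243.53  25.42] z95 [25.42 26.13 26.65] top xy [494.48 243.53]
[323 142  34   9  83] n 83 med [376.9  334.96  37.64] z95 [37.64 39.86 41.17] top xy [379.13 331.97]
[528 206  32  23 494] n 493 med [410.42 223.99 202.05] z95 [202.05 207.47 210.18] top xy [410.24 222.56]
[273 210  18  25 353] n 353 med [315.69 370.94 209.66] z95 [209.66 210.98 211.69] top xy [313.78 370.08]
[([280.9, 229.8], 0.83, array([311.98258454, 369.12794038, 212.        ]))]
```

>>> {"name": "carry_out", "arguments": {
  "series": [
    [[0.4,0.22,0.02,-2.5,0,0,0],[0.4,0.22,0.02,-5,0,0,0],[0.4,0.22,0.02,-7,0,0,0],[0.4,0.22,0.02,-7.3,0,0,0],[0.25,0.22,0.02,-7.3,0,0,0],[0.15,0.22,0.02,-7.3,0,0,0],[0.1,0.22,0.02,-7.3,0,0,0],[0.1,0.22,0.02,-7.3,0,0,0],[0.1,0.22,0.02,-7.3,0,0,0]]
  ],
  "squeeze": 10
}}

```text
t: 17.98
tcp_pos: [313.5, 370.6, 219.6]
tool_rot: [[0.848, 0.53, 0.002], [0.53, -0.848, 0.002], [0.003, -0.001, -1.0]]
ft_force: [0.1, 0.7, 0.5]
finger_gap: 12.9
gripper_force: 10.0
```

>>> {"name": "carry_out", "arguments": {
  "series": [
    [[0.1,0,0,0.3,0,0,0],[0.1,0,0,0.6,0,0,0],[0.1,0,0,0.9,0,0,0],[0.1,0,0,1.15,0,0,0],[0.1,0,0,1.15,0,0,0],[0.1,0,0,1.15,0,0,0]]
  ],
  "squeeze": 12
}}

```text
t: 18.48
tcp_pos: [313.7, 370.6, 230.5]
tool_rot: [[0.848, 0.53, 0.002], [0.53, -0.848, 0.002], [0.003, -0.0, -1.0]]
ft_force: [4.9, 3.8, -4.3]
finger_gap: 12.6
gripper_force: 12.0
```

>>> {"name": "carry_out", "arguments": {
  "series": [
    [[0.1,0.39,-0.57,0,0,0,4],[0.1,0.82,-1.12,0,0,0,8],[0.1,1.29,-1.63,0,0,0,12],[0.1,1.79,-2.11,0,0,0,16],[0.1,2.32,-2.55,0,0,0,20],[0.1,2.88,-2.96,0,0,0,24],[0.1,3.47,-3.32,0,0,0,28],[0.1,4.09,-3.65,0,0,0,32],[0.1,4.72,-3.93,0,0,0,36],[0.1,5.37,-4.16,0,0,0,40],[0.1,6.04,-4.35,0,0,0,44],[0.1,6.72,-4.49,0,0,0,48],[0.1,7.4,-4.58,0,0,0,52],[0.1,8.1,-4.63,0,0,0,56],[0.1,8.79,-4.62,0,0,0,60],[0.1,9.48,-4.57,0,0,0,64],[0.1,10,-4.5,0,0,0,67],[0.1,10,-4.5,0,0,0,67],[0.1,10,-4.5,0,0,0,67]]
  ],
  "squeeze": 12
}}

```text
t: 20.07
tcp_pos: [411.7, 326.6, 229.6]
tool_rot: [[-0.156, 0.988, -0.003], [0.988, 0.156, 0.003], [0.003, -0.002, -1.0]]
ft_force: [-1.3, 8.2, -4.3]
finger_gap: 12.0
gripper_force: 12.0
```

```bash
python3 p.py | tail -2
```

```text
[269 252  27  39 834] n 831 med [412.95 327.39 216.83] z95 [216.83 219.48 220.23] top xy [413.22 324.76]
[476 274   8  37  95] n 95 med [608.33 268.85  68.54] z95 [68.54 79.91 83.43] top xy [601.97 263.06]
```

>>> {"name": "carry_out", "arguments": {
  "series": [
    [[0.1,0,0,-0.15,0,0,0],[0.1,0,0,-0.3,0,0,0],[0.1,0,0,-0.35,0,0,0],[0.1,0,0,-0.35,0,0,0],[0.2,0,0,-0.35,0,0,0],[0.2,0,0,-0.35,0,0,0],[0.2,0,0,-0.6,0,0,0],[0.2,0,0,-0.8,0,0,0],[0.2,0,0,-0.8,0,0,0]]
  ],
  "squeeze": 10
}}

```text
t: 20.87
tcp_pos: [412.2, 324.4, 221.3]
tool_rot: [[-0.156, 0.988, -0.001], [0.988, 0.156, -0.001], [-0.001, -0.002, -1.0]]
ft_force: [-1.2, 1.1, 0.4]
finger_gap: 17.6
gripper_force: 0.0
```

```bash
python3 p.py | tail -2
```

```text
[236 160  25  35 112] n 111 med [378.78 332.29  37.74] z95 [37.74 40.04 40.82] top xy [379.01 332.46]
[268 253  28  42 889] n 886 med [413.33 327.65 215.97] z95 [215.97 218.41 219.07] top xy [413.42 324.82]
```

>>> {"name": "carry_out", "arguments": {
  "series": [
    [[0.2,0.14,0.03,0,0,0,0.8],[0.2,0.28,0.06,0,0,0,1.6],[0.2,0.42,0.09,0,0,0,2.5],[0.2,0.56,0.12,0,0,0,3.3],[0.2,0.7,0.16,0,0,0,4.1],[0.2,0.84,0.19,0,0,0,4.9],[0.2,0.97,0.23,0,0,0,5.7],[0.2,0.97,0.23,0,0,0,5.7]]
  ]
}}

```text
t: 21.58
tcp_pos: [422.8, 327.3, 221.9]
tool_rot: [[-0.255, 0.967, 0.0], [0.967, 0.255, 0.0], [-0.0, 0.0, -1.0]]
ft_force: [-0.2, -1.3, -0.8]
finger_gap: 17.5
gripper_force: 0.3
```

```bash
python3 p.py | grep -E " 2[01][0-9]\.[0-9]+ 2"
```

```text
[263 254  28  42 916] n 913 med [421.32 329.06 215.34] z95 [215.34 218.23 218.97] top xy [421.79 326.48]
```

>>> {"name": "carry_out", "arguments": {
  "series": [
    [[0.2,0.13,0.04,0,0,0,0.8],[0.2,0.25,0.08,0,0,0,1.5],[0.2,0.38,0.12,0,0,0,2.3],[0.2,0.51,0.16,0,0,0,3.1],[0.2,0.63,0.2,0,0,0,3.8],[0.2,0.76,0.25,0,0,0,4.6],[0.2,0.76,0.25,0,0,0,4.6]]
  ]
}}

```text
t: 22.22
tcp_pos: [430.5, 329.9, 222.0]
tool_rot: [[-0.331, 0.944, 0.0], [0.944, 0.331, 0.0], [0.0, 0.0, -1.0]]
ft_force: [0.3, -0.6, -0.5]
finger_gap: 17.5
gripper_force: 0.2
```

```bash
python3 p.py | grep -E " 2[01][0-9]\.[0-9]+ 2"
```

```text
[263 254  28  42 924] n 920 med [428.81 331.28 215.69] z95 [215.69 218.17 218.99] top xy [429.43 328.74]
```

>>> {"name": "carry_out", "arguments": {
  "series": [
    [[0.2,0.12,0.05,0,0,0,0.8],[0.2,0.25,0.1,0,0,0,1.5],[0.2,0.37,0.15,0,0,0,2.3],[0.2,0.5,0.2,0,0,0,3.1],[0.2,0.62,0.26,0,0,0,3.8],[0.2,0.74,0.31,0,0,0,4.6],[0.2,0.74,0.31,0,0,0,4.6]]
  ]
}}

```text
t: 22.85
tcp_pos: [437.9, 333.0, 222.0]
tool_rot: [[-0.406, 0.914, 0.0], [0.914, 0.406, 0.0], [0.0, 0.0, -1.0]]
ft_force: [0.3, 0.1, 0.8]
finger_gap: 17.6
gripper_force: 0.1
```

```bash
python3 p.py | grep -E " 2[01][0-9]\.[0-9]+ 2"
python3 p.py v4
```

```text
22.9 [437.83 333.01 221.99] [ 0.73  0.74 -0.29] 17.31884340259868
[215 147  18  39 107] n 107 med [377.25 333.7   38.  ] z95 [38.   39.75 40.85] top xy [378.59 332.63]
[263 254  33  41 932] n 929 med [436.31 334.03 214.9 ] z95 [214.9  217.8  218.55] top xy [436.9  331.72]
```

>>> {"name": "carry_out", "arguments": {
  "series": [
    [[0.2,0.12,0.06,0,0,0,0.8],[0.2,0.24,0.12,0,0,0,1.5],[0.2,0.36,0.18,0,0,0,2.3],[0.2,0.48,0.24,0,0,0,3.1],[0.2,0.6,0.31,0,0,0,3.8],[0.2,0.71,0.37,0,0,0,4.6],[0.2,0.71,0.37,0,0,0,4.6]]
  ]
}}

```text
t: 23.53
tcp_pos: [445.0, 336.8, 222.0]
tool_rot: [[-0.478, 0.878, 0.0], [0.878, 0.478, 0.0], [0.0, 0.0, -1.0]]
ft_force: [-1.0, -0.1, -1.1]
finger_gap: 17.5
gripper_force: 0.0
```

```bash
python3 p.py | tail -2
```

```text
[210 141  16  41 109] n 109 med [377.26 334.27  37.96] z95 [37.96 39.96 40.98] top xy [378.1  333.11]
[264 252  28  42 891] n 884 med [443.44 337.64 213.7 ] z95 [213.7  216.26 217.07] top xy [444.3 335.2]
```

>>> {"name": "carry_out", "arguments": {
  "series": [
    [[0.2,0.11,0.07,0,0,0,0.8],[0.2,0.23,0.14,0,0,0,1.5],[0.2,0.34,0.2,0,0,0,2.3],[0.2,0.45,0.27,0,0,0,3],[0.2,0.45,0.27,0,0,0,3],[0.2,0.45,0.27,0,0,0,3]]
  ]
}}

```text
t: 24.08
tcp_pos: [449.2, 339.3, 221.9]
tool_rot: [[-0.522, 0.853, -0.0], [0.853, 0.522, -0.0], [0.0, -0.0, -1.0]]
ft_force: [-1.1, -1.2, 1.1]
finger_gap: 17.5
gripper_force: 0.0
```

```bash
python3 p.py | tail -2
```

```text
[156 149  20   9  61] n 61 med [336.11 312.7   28.49] z95 [28.49 30.54 31.96] top xy [342.08 316.11]
[269 248  28  40 849] n 848 med [449.74 341.09 207.85] z95 [207.85 210.53 211.41] top xy [450.9  339.06]
```

The peg top fell to 211 mm, so the hook is seated. I'll centre on the peg, rise clear and check everything.

>>> {"name": "carry_out", "arguments": {
  "series": [
    [[0.2,0.1,0.06,0,0,0,0],[0.24,0.1,0.06,0,0,0,0],[0.24,0.1,0.06,0.8,0,0,0],[0.24,0.1,0.06,2.5,0,0,0],[0.24,0.1,0.06,5,0,0,0],[0.24,0.1,0.06,8,0,0,0],[0.24,-2,1,10,0,0,0],[0.24,-5,3,11,0,0,0],[0.24,-8,6,11,0,0,0],[0.24,-10,8,11,0,0,0],[0.24,-10,8,11,0,0,0],[0.24,-10,8,11,0,0,0]]
  ]
}}

```text
t: 25.13
tcp_pos: [348.1, 420.0, 332.6]
tool_rot: [[-0.525, 0.851, 0.001], [0.851, 0.525, 0.0], [-0.0, 0.001, -1.0]]
ft_force: [-0.9, -0.6, -0.4]
finger_gap: 21.0
gripper_force: 0.0
```

```bash
python3 p.py v5
python3 - <<'E'
from h import *
a,d=snap("top");b=cv2.resize(a[130:280,205:355,::-1],(360,360),interpolation=cv2.INTER_CUBIC);cv2.imwrite("pics/v5b.png",np.hstack([cv2.resize(cv2.imread("pics/v5.png"),(440,360)),b]))
E
```

```text
25.1333 [348.11 419.95 332.62] [-0.9  -0.63 -0.44] 21.02718448928483
[238 225  32  27  97] n 97 med [370.2  336.47  34.22] z95 [34.22 38.68 40.57] top xy [378.   332.63]
```

View pics/v5b.png

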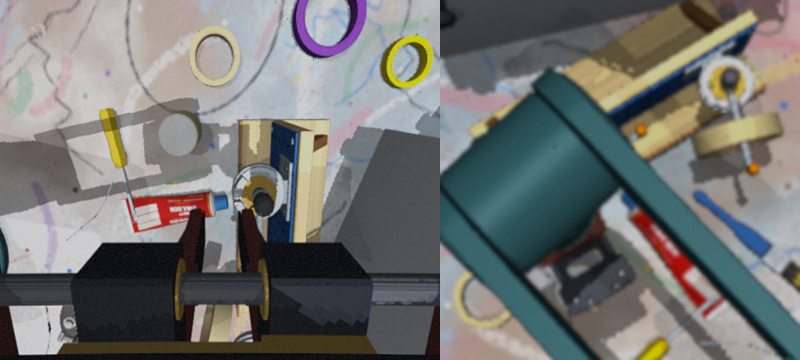

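The top view (right half) shows the left peg folded along the board at (641,130). The roll hangs on the open right hook at (738,130), and the arm is clear. I'm handing in.

```bash
python3 -c "
from rig import ctrl
print(ctrl.hand_in())"
```

```text
the job is handed in; nothing more can be done
None
```

I handed the job in at about 25 s, with the right hook open and seated near 1.29 rad, the roll hanging free on it, and the left hook folded and seated near -0.03 rad; no verdict was returned.

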